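# Hang the wash basket on the drying boom and hold the boom out at its mark

## Task

Hang the little steel wash basket by its wire bail on the hook at the end of the drying boom, and let go of it. Then squeeze the black grip with its red lock button to free the telescoping boom, draw the boom out until its yellow pointer stands level with the red clip on the scale, and finish still holding the grip there, with the basket hanging over the drip tray. The boom is spring-loaded and runs home if let go; do not shift the red clip, and leave the other things on the table where they are.

Things in the scene. Friction and masses are not known exactly. Their poses are not given: they have to be found in the camera images.
- basket: open steel basket, 54 mm across, 36 mm tall, about 90 g, upright on the table; origin at the centre of its underside, z up. A stiff 5 mm wire bail rises from the rim at local x = +-26 mm and crosses over along local x at height 85 mm; the window under the crossbar is 46 mm wide and 46 mm high. A square orange knob stands on the crossbar
- basket_knob (a point): centre of the basket's orange knob, 14 x 14 mm and 34 mm tall (from 86 to 120 mm above the basket's underside), to lift the basket by; axes as the basket's, knob faces square to its x and y
- bail (a point): middle of the bail's crossbar (centre of the wire), 18 mm below the knob's centre
- hook_seat (a point): where the middle of the crossbar lies when the basket hangs; 130 mm above the table, moves with the boom. Axes: y outward along the boom (the way it extends), z up. The hook, a 6 mm round bar along y, starts at a bracket 30 mm behind (-y), dips under this point and turns up at its open end, 26 mm ahead (+y) and 17 mm higher. The bail goes on from +y, crossbar along x, then down. Free beside
- grip: black grip block on the boom, 24 (local x) x 32 (y) x 42 mm tall; origin at the centre of its underside, axes as hook_seat's; free beside it (x). The red lock button stands 8 mm out of its -x face; squeezing block and button together between the fingers along x presses the button (32 mm wide when out, 25 mm fully pressed). The boom draws out 130 mm at most; a spring pulls it home with 4 to 7 N
- grip_centre (a point): centre of the grip block at the height of the button's middle, 23 mm above the block's underside and 19 mm below its top; 76 mm behind hook_seat along y
- button (a joint): travel of the lock button in m: 0 out, 0.007 fully in (about 2 N to start, 5 N fully in). The boom is locked at home until the button is pressed more than 4.5 mm; once the boom is out the catch stays in by itself, and springs back at home
- pointer (a point): tip of the boom's yellow pointer, over the white scale ledge on the rail; moves with the boom, axes as hook_seat's. The scale has a tick every 10 mm, the pointer stands at the first when the boom is home
- mark (a point): centre of the red clip (7 mm wide along the scale) at the height of the pointer tip, 4 mm outside it across the boom; axes as hook_seat's. It stands 50 to 115 mm outward of the pointer's home place; the clip slides if pushed
- stand: fixed stand: foot 120 x 150 mm, column, and a rail 28 mm wide (top 161 mm above the table, from 100 mm behind to 90 mm ahead of the origin); blue drip tray 90 x 170 x 14 mm under the hook, its centre 235 mm ahead; origin under the column at table height, local y is the way the boom extends
- sample_box_b: grey card sample box, 64 x 64 x 30 mm, loose bystander; origin at the centre of its underside
- eraser: blue and white eraser, 21 x 42 x 13 mm, loose bystander; origin at the centre of its underside
There are look-alikes about, which are no part of the job. Of the things that look like the basket, take the one that is farthest from the robot's base at the start.

How it is judged:
By the outcome, as a careful person would: the job done as asked, in the order asked, and still so for the second after the job is handed in, while the arm keeps its last pose, push and grip.
It also fails if it takes over 64 s, if anything falls off the work surface, if the arm or the gripper's body presses on something with over 40 N, if the wrist force passes 120 N, or if a joint passes its speed limit or range.

## Robot

A 6-joint arm with a two-finger parallel gripper is mounted at the origin on a cart in front of the work surface, level with it; the furniture and walls round the work are solid. World frame = base frame: x ahead of the robot, y to its left, z up, the work surface at z = 0. Lengths are in m, angles in degrees, forces in N, time in s.
With the tool pointing down it reaches from about 0.4 to 0.825 m from the base axis. Payload 7 kg.
Tool frame: the origin (TCP) lies midway between the tips of the shut fingers; the grasp point (between the pads) lies ctrl.tcp_to_grasp behind it (ctrl.tcp_to_grasp is the distance from the TCP to the grasp point, in m); z points along the fingers, y is the line along which they close (so a half turn about z gives the same grasp; the last joint's range is limited). The gripper opens to 88 mm and grips with 3 to 60 N. Pads are 19 mm wide; open, the fingers measure 130 mm over their backs; the gripper's body (78 mm by 193 mm) begins 47 mm behind the grasp point.
Start: joints at [-54.253, 20.546, 0.682, 0, -70.136, -16.507], TCP at [0.222, -0.637, 0.227] pointing down, gripper open.
Joint ranges: [-176.03, 176.03], [-82.01, 121.73], [-58.28, 71.71], [-173.87, 95.51], [-174.79, -0.11], [-173.66, 173.66]. Speed limits (degrees/s): [136.94, 136.94, 172.46, 180, 180, 180].

## Interface

Orientations are given as [roll, pitch, yaw] about the fixed x, y, z axes, in that order (R = Rz(yaw) Ry(pitch) Rx(roll)).
In Python, from plant import ctrl, imaging, close_job gives the robot as it stands.
- The arm moves only by the shell command python3 -m crank 'ROWS'. ROWS is JSON, a list of rows, each a list of 3 entries, a list of its own where there are three numbers: the shift along the world's x, y, z in m, then the turn, a rotation vector about the world's x, y, z in degrees, then the opening, from -1 (shut) to 1 (fully open), so that 0 is half open. A call has 1 to 12 rows; each row shifts and turns the commanded pose from where the row before left it; what a row does not reach is not made up. A row lasts 1/10 s, in which the tool goes at most 50 mm and 8.59 degrees, less where a joint would pass 70% of its speed; a pose out of reach is approached as far as the arm can. A call is refused whole if a number of a shift passes 0.05 or a number of a turn 8.59, either way. A call with a gripper value outside its range is refused whole. The fingers move at their own pace and stop on an object; the grip force is fixed at half the most. Time passes only in rows, so rows that do not move let the fingers close. It gives the time, the measured TCP pose, the force, the opening and the grip force at its end, in the units of the state.
- ctrl.get_obs(): the state, without advancing time (a new reading comes with each control period).
- imaging.snapshot(name): name is "scene" or "top"; returns (picture, depth): 480x640x3 uint8, blue, green, red; 480x640 float32, m along the optical axis (not along the pixel's ray), 0 where there is no reading.
- imaging.camera_model(name): a dict with "mtx" (3x3 intrinsics, pixels), "D" ([k1, k2, p1, p2, k3] as OpenCV has them; the pictures are not rectified), "R" (3x3) and "t" (3): a world point X has camera coordinates R X + t. Camera axes: x right, y down, z forward; pixel columns grow to the right and rows downward; lengths in m; the calibration is good to about 2 mm. A picture is of the moment at which its call begins. camera_model takes no time and is no camera call.
- close_job(): hands the job in; it is judged then, once.
The state is a dict: "clock": time; "joint_pos": joint angles; "qvel": joint speeds; "tau": joint torques, N m; "tool_pos": TCP position; "orientation": TCP orientation; "force": force on the tool from outside, world axes, zero at the start; "moment": the same for the moment, N m; "opening": finger opening in m; "gripper_force": force on a finger pad.
Only numpy, scipy, OpenCV 4.12 (cv2) and the standard library are available. Lean on these libraries where they do the work, as an engineer would, in place of code of your own. Each camera call takes 0.05 s, during which the arm holds its last target. There are 200 camera calls.

## Working session

There is one attempt and no reset: what is moved stays moved. The work goes in short steps, Python scripts to look and compute and a shell command to move; the robot and the scene stay as the last step left them, time stands still between calls to the robot, and variables do not carry over. Pictures are saved under pics/ and viewed, at most 10 in all, crops included, and the job is handed in when it is done.

```bash
ls; mkdir -p pics; cat > h.py <<'E'
import numpy as np, cv2
from plant import ctrl, imaging
def snap(n,tag):
    p,d=imaging.snapshot(n); cv2.imwrite(f'pics/{tag}.png',p); np.save(f'pics/{tag}.npy',d); return p,d
def world(n,tag,u,v,z=None):
    c=imaging.camera_model(n); d=np.load(f'pics/{tag}.npy'); K=np.array(c['mtx'],float);R=np.array(c['R']);t=np.array(c['t']).ravel()
    a=cv2.undistortPoints(np.array([[[u,v]]],float),K,np.array(c['D'],float))[0,0]
    r=np.array([a[0],a[1],1.]);o=-R.T@t
    if z is None:
        w=d[int(v)-1:int(v)+2,int(u)-1:int(u)+2]; s=np.median(w[w>0]) if (w>0).any() else np.nan
    else: s=(z-o[2])/(R.T@r)[2]
    return o+R.T@r*s
def tri(obs):
    # obs: list of (camera model, u, v) -> least-squares point and miss
    A=np.zeros((3,3));b=np.zeros(3);L=[]
    for c,u,v in obs:
        R=np.array(c['R']);o=-R.T@np.array(c['t']).ravel()
        a=cv2.undistortPoints(np.array([[[u,v]]],float),np.array(c['mtx'],float),np.array(c['D'],float))[0,0]
        r=R.T@np.array([a[0],a[1],1.]);r/=np.linalg.norm(r);P=np.eye(3)-np.outer(r,r);A+=P;b+=P@o;L.append((o,P))
    X=np.linalg.solve(A,b);return X,[float(np.linalg.norm(P@(X-o))) for o,P in L]
E
python3 - <<'E'
from h import *
a,_=snap('scene','s0');b,_=snap('top','t0')
for n in('scene','top'):
    c=imaging.camera_model(n);print(n,-np.array(c['R']).T@np.array(c['t']).ravel(),np.array(c['R'])[2])
print(ctrl.get_obs(),ctrl.tcp_to_grasp)
E
```

```text
pics
scene [-0.12454829  0.61064844  0.79471893] [ 0.5688287  -0.55487214 -0.60708386]
top [ 0.3177324  -0.01674758  1.18826058] [ 0.17257362  0.03090466 -0.98451168]
{'clock': 0.1, 'joint_pos': array([-5.42558092e+01,  2.05865595e+01,  6.38848797e-01, -1.65949694e-02,
       -7.01349891e+01, -1.65087320e+01]), 'qvel': array([-0.03669621, -0.11049151,  0.077017  ,  0.10203207,  0.05141376,
        0.02839016]), 'tau': array([-2.25878888e-03, -5.84162378e+01,  2.93750328e+01,  7.01553136e+00,
        1.01566533e-02, -4.22808864e-05]), 'tool_pos': array([ 0.22222682, -0.6369128 ,  0.22572735]), 'orientation': array([ 1.79916276e+02, -8.54403169e-03, -1.60770185e+02]), 'force': array([0.34826011, 0.22057272, 0.57650294]), 'moment': array([ 0.00589989, -0.02129361,  0.00710725]), 'gripper_force': 0.0, 'opening': 0.08784758879753365} 0.0188
```

View pics/s0.png

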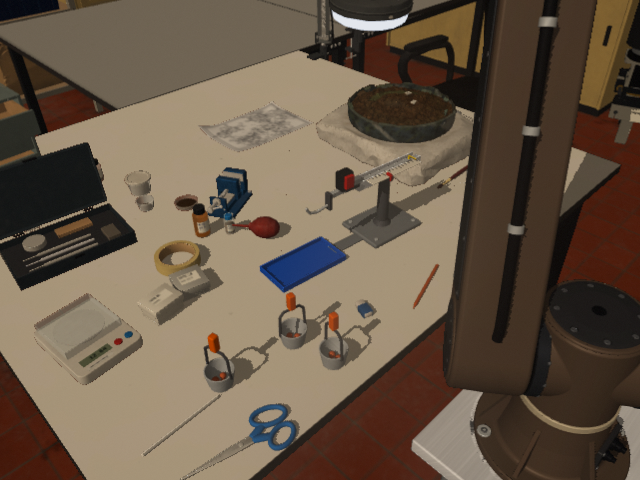

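View pics/t0.png

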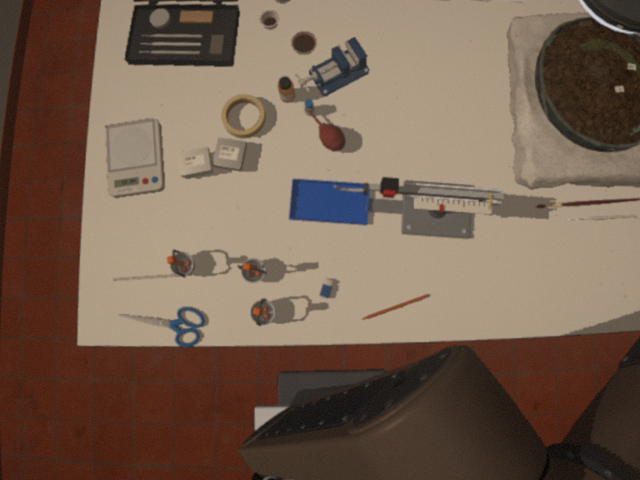

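The scene view shows three basket look-alikes with orange knobs at scene (213,342), (291,301) and (333,320). In the top view these are (180,262), (253,270) and (262,311). The boom has its hook at scene (312,210), grip at (345,180) and red clip at about (390,174). I'll enlarge these areas.

```bash
python3 - <<'E'
from h import *
s=cv2.imread('pics/s0.png');t=cv2.imread('pics/t0.png')
R=lambda im,x,y,w,h,k:cv2.resize(im[y:y+h,x:x+w],None,fx=k,fy=k,interpolation=cv2.INTER_CUBIC)
# composite A: top: boom (x 280..480,y170..245) x4 ; scene boom (300..435,145..220) x5.9
A=np.vstack([R(t,320,170,200,75,4),R(s,295,145,160,60,5)]);cv2.imwrite('pics/A.png',A)
B=np.hstack([np.vstack([R(t,155,240,133,90,3)]),R(s,195,285,133,90,3)])
C=np.hstack([R(t,160,245,50,40,8),R(s,190,325,50,40,8)])
cv2.imwrite('pics/B.png',np.vstack([B[:,:798],np.pad(C,((0,0),(0,0),(0,0)))[:, :798]]))
for n,u,v in(('top',180,262),('top',253,270),('top',262,311)): 
    p=world(n,'t0',u,v,.06);print(p,np.hypot(*p[:2]))
for u,v in((213,342),(291,301),(333,320)):
    p=world('scene','s0',u,v);print(p,np.hypot(*p[:2]))
E
```

```text
[0.45366808 0.30444022 0.06      ] 0.5463502337067543
[0.43370671 0.15043249 0.06      ] 0.45905495087338144
[0.34953937 0.1325444  0.06      ] 0.3738258784586095
[0.44446283 0.31072324 0.11315903] 0.542306312104479
[0.42838876 0.15643334 0.11094486] 0.45605736340655406
[0.34134647 0.13946147 0.11475477] 0.3687369174761021
```

View pics/A.png

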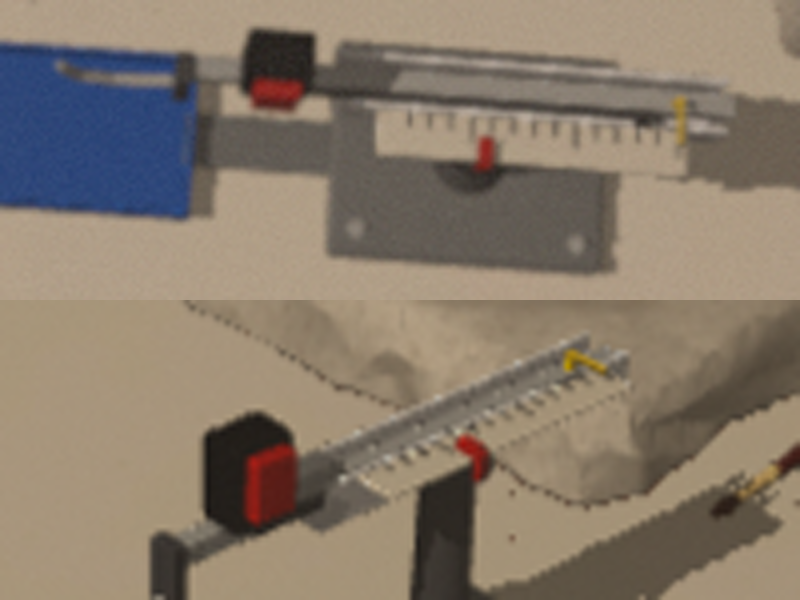

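View pics/B.png

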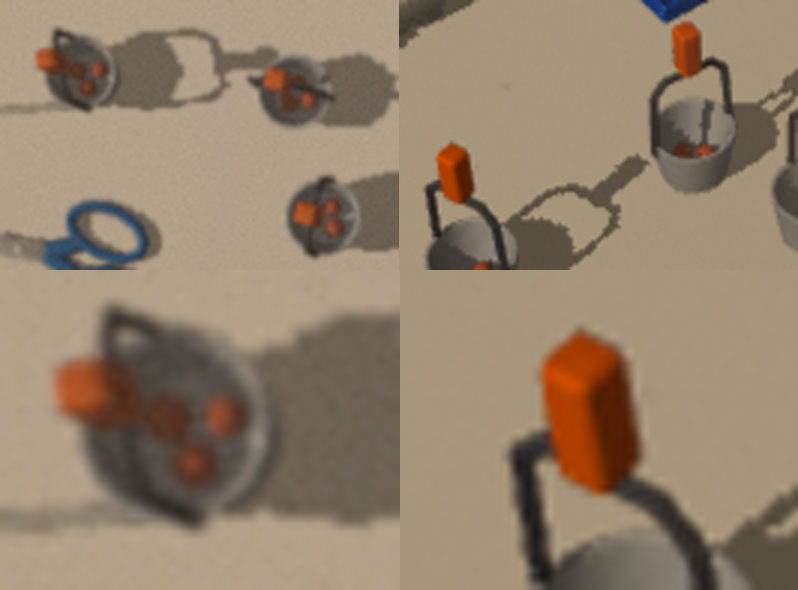

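Boom crop A, top view: hook tip (335,186), grip top centre (390,184), button towards world −x, pointer tip (490,205), clip (441,208). Basket crop B: my pick is the left basket, knob top at top view (170,260) and scene (213,335). It is 0.54 m from the base, against 0.46 and 0.37 m for the others.

```bash
python3 - <<'E'
from h import *
T=imaging.camera_model('top');S=imaging.camera_model('scene')
P={}
for k,a,b in(('knobtop',(170,259.7),(212.75,335)),('grip_top',(390,184.5),(345,170)),('hooktip',(335.5,186.5),(308,210)),('ptr',(490.5,205),(416,159)),('ptrback',(490,195),(409,157)),('clip',(441.5,205.5),(388.6,174)),('bracket',(366,188.),(328.6,192.5)),('traynear',(290,221.5),(291,288)),('trayN2',(368.5,224),(348,258)),('tray3',(293,180),(261,265))):
    X,e=tri([(T,*a),(S,*b)]);P[k]=X;print(k,X.round(4),np.round(e,4))
# straight boom direction
d=P['ptr']-P['hooktip']
for a,b in(('bracket','hooktip'),('trayN2','traynear')):
    d=P[b]-P[a];print(a,b,np.degrees(np.arctan2(d[1],d[0])))
def pr(c,X):return cv2.projectPoints(np.array(X,float).reshape(-1,1,3),cv2.Rodrigues(np.array(c['R']))[0],np.array(c['t'],float),np.array(c['mtx'],float),np.array(c['D'],float))[0][:,0]
k=P['knobtop']
im=cv2.imread('pics/t0.png');sm=cv2.imread('pics/s0.png')
def score(yaw,dx,dy):
    c,s=np.cos(yaw),np.sin(yaw)
    L=[[-26,36],[-25,70],[-18,85],[-10,85],[10,85],[18,85],[25,70],[26,36]]
    pts=[]
    for (x0,z0),(x1,z1) in zip(L[:-1],L[1:]):
        if x0==-10: continue
        for f in np.linspace(0,1,8): x=x0+(x1-x0)*f;z=z0+(z1-z0)*f;pts.append([k[0]+dx+c*x/1e3,k[1]+dy+s*x/1e3,z/1e3])
    r=0
    for cam,g in((T,im),(S,sm)):
        g=cv2.cvtColor(g,cv2.COLOR_BGR2GRAY).astype(np.float32);q=pr(cam,pts).astype(np.float32)
        r+=cv2.remap(g,q[:,0:1],q[:,1:2],1).mean()
    return r
res=sorted((score(np.radians(y),dx,dy),y,dx,dy) for y in range(-90,90,3) for dx in(-.004,-.002,0,.002,.004) for dy in (-.004,-.002,0,.002,.004))
print(res[:6])
E
```

```text
knobtop [0.4505 0.3066 0.122 ] [0.0009 0.0009]
grip_top [ 0.5692 -0.1234  0.2008] [0.0008 0.0008]
hooktip [ 0.5815 -0.025   0.1424] [0.0028 0.0028]
ptr [ 0.5331 -0.3185  0.1634] [0.0017 0.0017]
ptrback [ 0.5538 -0.32    0.1598] [0.0013 0.0013]
clip [ 0.5344 -0.2239  0.1635] [0.0018 0.0018]
bracket [ 0.574  -0.0811  0.1623] [0.0001 0.0001]
traynear [0.5365 0.0724 0.0187] [0.0055 0.0055]
trayN2 [ 0.531  -0.095   0.0033] [0.0028 0.0028]
tray3 [0.6319 0.0676 0.0191] [0.0009 0.0009]
bracket hooktip 82.35190716423742
trayN2 traynear 88.14023080743165
[(np.float32(121.16333), 12, 0, 0), (np.float32(121.854225), 15, 0, 0), (np.float32(123.099915), 12, 0.002, 0), (np.float32(123.92241), 15, 0.002, 0), (np.float32(131.2035), 9, 0, 0), (np.float32(132.89201), 9, 0.002, 0)]
```

```bash
python3 -m crank '[[[0.045,0.015,0.015],[0,0,8.4],1],[[0.045,0.015,0.015],[0,0,8.4],1],[[0.045,0.015,0.015],[0,0,8.4],1],[[0.045,0.015,0.015],[0,0,8.4],1],[[0.045,0.015,0.015],[0,0,8.4],1],[[0,0.048,0],[0,0,8.4],1],[[0,0.048,0],[0,0,8.4],1],[[0,0.048,0],[0,0,8.4],1],[[0,0.048,0],[0,0,8.4],1],[[0,0.048,0],[0,0,8.4],1],[[0,0.048,0],[0,0,0],1],[[0,0.048,0],[0,0,0],1]]'
```

```text
clock: 1.3
tool_pos: [0.4468, -0.2245, 0.3013]
orientation: [180.0, 0.0, -76.8]
force: [1.0, 0.9, 1.0]
opening: 0.0875
gripper_force: 0.0
```

```bash
python3 - <<'E'
from h import *
# boom direction from rail edges in the top crop (A px /4 + (320,170))
w=lambda x,y,z:world('top','t0',320+x/4,170+y/4,z)
for n,a,b,z in(('railfar',(385,55),(730,80),.165),('ledge outer',(375,155),(685,177),.158),('tray near',(0,205),(187,215),.014),('tray far',(0,44),(190,53),.014),('foot near',(330,255),(605,272),.01)):
    p,q=w(*a,z),w(*b,z);d=p-q;print(n,p.round(4),q.round(4),np.degrees(np.arctan2(d[1],d[0])))
E
```

```text
railfar [ 0.5791 -0.1769  0.165 ] [ 0.5629 -0.3432  0.165 ] 84.42804192784006
ledge outer [ 0.5322 -0.1704  0.158 ] [ 0.5175 -0.3192  0.158 ] 84.38633649535554
tray near [0.5403 0.0115 0.014 ] [ 0.532  -0.0889  0.014 ] 85.26175698610895
tray far [0.6299 0.0095 0.014 ] [ 0.6217 -0.094   0.014 ] 85.49505310825701
foot near [ 0.5087 -0.1653  0.01  ] [ 0.4952 -0.3144  0.01  ] 84.80456111445913
```

```bash
python3 -m crank '[[[0.0004,0.0483,0],[0,0,0],1],[[0.0003,0.0483,0],[0,0,0],1],[[0.0003,0.0483,0],[0,0,0],1],[[0.0003,0.0483,0],[0,0,0],1],[[0.0003,0.0483,0],[0,0,0],1],[[0.0003,0.0483,0],[0,0,0],1],[[0.0003,0.0483,0],[0,0,0],1],[[0.0003,0.0483,-0.01],[0,0,0],1],[[0.0003,0.0483,-0.01],[0,0,0],1],[[0.0003,0.0483,-0.01],[0,0,0],1],[[0.0003,0.048,-0.01],[0,0,0],1],[[0,0,-0.03],[0,0,0],1]]'
python3 -m crank '[[[0,0,-0.03],[0,0,0],1],[[0,0,-0.02],[0,0,0],1],[[0,0,-0.01],[0,0,0],1],[[0,0,0],[0,0,0],0.3]]'
python3 - <<'E'
from h import *
a,_=snap('scene','s1');b,_=snap('top','t1');o=ctrl.get_obs();print(o['clock'],o['tool_pos'],o['orientation'])
R=lambda im,x,y,w,h,k:cv2.resize(im[y:y+h,x:x+w],None,fx=k,fy=k,interpolation=cv2.INTER_CUBIC)
cv2.imwrite('pics/C.png',np.hstack([R(b,130,200,100,100,4),R(a,165,290,100,100,4)]))
E
```

```text
clock: 2.5
tool_pos: [0.4517, 0.3104, 0.2322]
orientation: [-179.8, 0.1, -76.5]
force: [-0.5, -1.0, -1.3]
opening: 0.0875
gripper_force: 0.0
clock: 2.9
tool_pos: [0.4503, 0.304, 0.1703]
orientation: [179.9, -0.1, -76.8]
force: [1.4, 0.6, 0.8]
opening: 0.0841
gripper_force: 0.0
3.0 [0.45128997 0.30496277 0.17243753] [-1.79946310e+02  1.68700676e-02 -7.67583845e+01]
```

View pics/C.png

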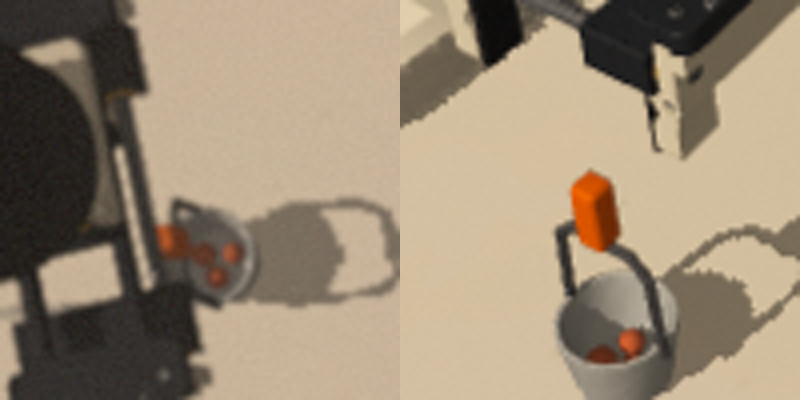

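The scene crop shows the two fingers at (500,30) and (675,110), with the knob at (595,200) below their midpoint. I'll go down and close.

```bash
python3 -m crank '[[[0,0.001,-0.03],[0,0,0],0.3],[[0,0.001,-0.03],[0,0,0],0.3],[[0,0,-0.02],[0,0,0],0.3],[[0,0,0],[0,0,0],0.3],[[0,0,0],[0,0,0],-1],[[0,0,0],[0,0,0],-1],[[0,0,0],[0,0,0],-1],[[0,0,0],[0,0,0],-1],[[0,0,0],[0,0,0],-1],[[0,0,0],[0,0,0],-1]]'
```

```text
clock: 4.0
tool_pos: [0.4509, 0.3068, 0.0919]
orientation: [-180.0, 0.0, -76.8]
force: [1.1, 0.3, 0.4]
opening: 0.0143
gripper_force: 2.4
```

```bash
python3 -m crank '[[[0,0,0],[0,0,0],-1],[[0,0,0.01],[0,0,0],-1],[[0,0,0.016],[0,0,0],-1],[[0,0,0.02],[0,0,0],-1],[[0,0,0.02],[0,0,0],-1],[[0,0,0.01],[0,0,-2],-1],[[0.012,-0.01,0],[0,0,-4],-1],[[0.018,-0.02,0],[0,0,-4],-1],[[0.018,-0.02,0],[0,0,-4],-1],[[0.018,-0.02,0],[0,0,-3],-1],[[0.018,-0.02,0],[0,0,-1.4],-1],[[0.01,-0.015,0],[0,0,0],-1]]'
python3 -m crank '[[[0.01,-0.03,0],[0,0,0],-1],[[0.01,-0.03,0],[0,0,0],-1],[[0.01,-0.03,0],[0,0,0],-1],[[0.006,-0.025,0],[0,0,0],-1],[[0.0015,-0.02,0],[0,0,0],-1],[[0,-0.02,0],[0,0,0],-1],[[0,-0.015,0],[0,0,0],-1],[[0,-0.01,0],[0,0,0],-1],[[0,0,0],[0,0,0],-1],[[0,0,0],[0,0,0],-1]]'
python3 - <<'E'
from h import *
a,_=snap('scene','s2');b,_=snap('top','t2');o=ctrl.get_obs();print(o['clock'],o['tool_pos'],o['orientation'])
R=lambda im,x,y,w,h,k:cv2.resize(im[y:y+h,x:x+w],None,fx=k,fy=k,interpolation=cv2.INTER_CUBIC)
cv2.imwrite('pics/D.png',np.hstack([R(b,270,140,130,100,3),R(a,255,150,130,100,3)]))
E
```

```text
clock: 5.2
tool_pos: [0.5457, 0.2005, 0.168]
orientation: [-180.0, -0.0, -95.2]
force: [0.8, -0.3, -1.7]
opening: 0.0137
gripper_force: 30.0
clock: 6.2
tool_pos: [0.5824, 0.0219, 0.1677]
orientation: [-180.0, 0.0, -95.2]
force: [0.4, -0.3, -1.3]
opening: 0.0138
gripper_force: 30.0
6.3 [0.58237108 0.02232605 0.16763584] [-1.79993634e+02  7.98273037e-03 -9.51279893e+01]
```

View pics/D.png

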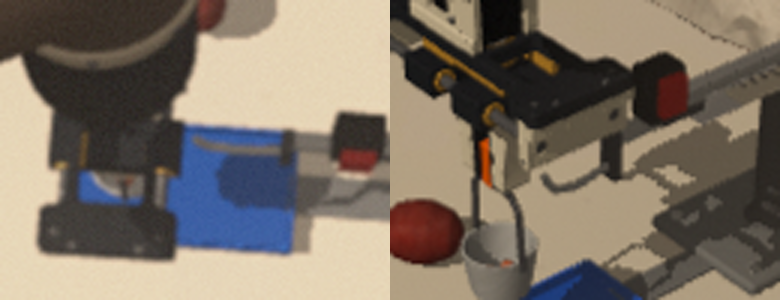

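Scene crop: the knob is held with the bail hanging below it. The hook's upturned tip, at (543,180), points towards the window below the crossbar. I'll move in along the boom axis and check forces.

```bash
python3 -m crank '[[[-0.0009,-0.01,0],[0,0,0],-1],[[-0.0009,-0.01,0],[0,0,0],-1],[[-0.0009,-0.01,0],[0,0,0],-1],[[-0.0009,-0.01,0],[0,0,0],-1],[[-0.0009,-0.01,0],[0,0,0],-1],[[-0.0009,-0.01,0],[0,0,0],-1],[[-0.0009,-0.01,0],[0,0,0],-1],[[0,0,0],[0,0,0],-1],[[0,0,0],[0,0,0],-1]]'
python3 - <<'E'
from h import *
a,_=snap('scene','s3');b,_=snap('top','t3')
R=lambda im,x,y,w,h,k:cv2.resize(im[y:y+h,x:x+w],None,fx=k,fy=k,interpolation=cv2.INTER_CUBIC)
cv2.imwrite('pics/E.png',np.hstack([R(b,310,140,100,100,4),R(a,275,160,100,100,4)]))
E
```

```text
clock: 7.2
tool_pos: [0.576, -0.0487, 0.1676]
orientation: [-180.0, 0.0, -95.2]
force: [0.5, 0.4, -1.4]
opening: 0.0136
gripper_force: 30.0
```

View pics/E.png

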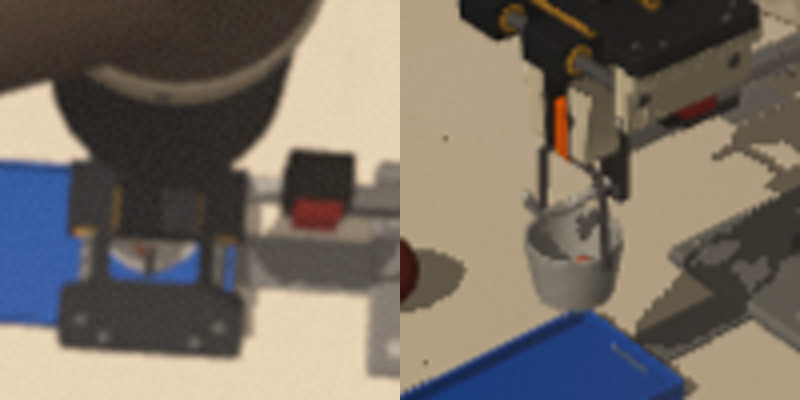

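The hook runs through the bail window, with its tip at crop (530,200) beyond the bail and no contact force. I'll lower it now.

```bash
python3 -m crank '[[[0,0,-0.008],[0,0,0],-1],[[0,0,-0.008],[0,0,0],-1],[[0,0,-0.006],[0,0,0],-1],[[0,0,-0.004],[0,0,0],-1],[[0,0,-0.002],[0,0,0],-1],[[0,0,0],[0,0,0],-1]]'
python3 -m crank '[[[0,0,-0.002],[0,0,0],-1],[[0,0,0],[0,0,0],-1]]'
```

```text
clock: 7.9
tool_pos: [0.5759, -0.0483, 0.1392]
orientation: [180.0, -0.0, -95.2]
force: [0.7, 0.8, -1.6]
opening: 0.0138
gripper_force: 30.0
clock: 8.1
tool_pos: [0.576, -0.0483, 0.1375]
orientation: [-180.0, 0.0, -95.2]
force: [-0.9, 0.0, -1.3]
opening: 0.0136
gripper_force: 30.0
```

```bash
python3 -m crank '[[[0,0,-0.002],[0,0,0],-1],[[0,0,0],[0,0,0],-1]]'
python3 -m crank '[[[0,0,-0.0015],[0,0,0],-1],[[0,0,0],[0,0,0],-1]]'
```

```text
clock: 8.3
tool_pos: [0.5764, -0.0484, 0.1367]
orientation: [-179.9, -0.0, -95.1]
force: [-2.5, 0.7, 4.9]
opening: 0.0131
gripper_force: 30.0
clock: 8.5
tool_pos: [0.5766, -0.0484, 0.1364]
orientation: [-179.9, -0.0, -95.1]
force: [-5.5, -0.1, 14.9]
opening: 0.0135
gripper_force: 30.0
```

```bash
python3 -m crank '[[[0,0,0.0025],[0,0,0],-1],[[0,0,0],[0,0,0],-0.2],[[0,0,0],[0,0,0],-0.2],[[0,0,0],[0,0,0],-0.2],[[0,0,0],[0,0,0],-0.2],[[0,0,0.01],[0,0,0],-0.2],[[0,0,0.02],[0,0,0],0],[[0,0,0.03],[0,0,0],0.2],[[0,0,0.04],[0,0,0],0.2],[[0,0,0.03],[0,0,0],0.2]]'
python3 - <<'E'
from h import *
a,_=snap('scene','s4');b,_=snap('top','t4')
R=lambda im,x,y,w,h,k:cv2.resize(im[y:y+h,x:x+w],None,fx=k,fy=k,interpolation=cv2.INTER_CUBIC)
cv2.imwrite('pics/F.png',np.hstack([R(b,310,140,100,120,4),R(a,285,150,100,120,4)]))
E
```

```text
clock: 9.5
tool_pos: [0.5764, -0.0485, 0.2698]
orientation: [-179.9, 0.0, -95.1]
force: [1.0, -0.4, -0.0]
opening: 0.052
gripper_force: 0.0
```

View pics/F.png

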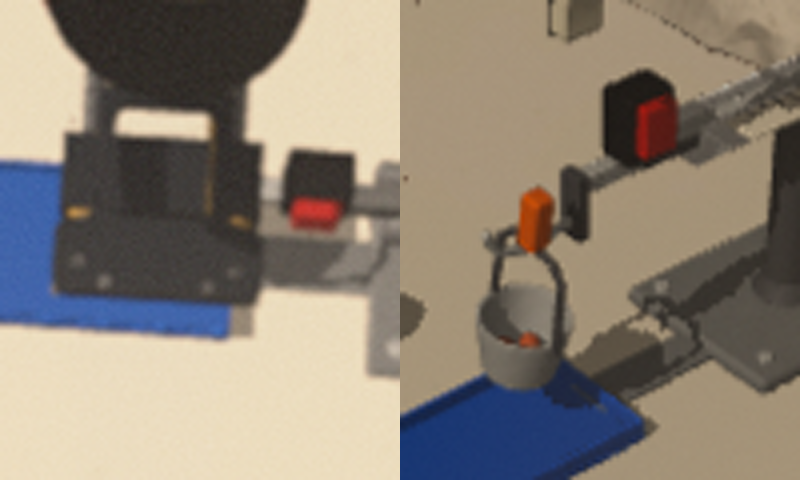

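The basket hangs upright on the hook, with its knob at scene crop (537,220), between the bracket and the hook tip. Next I'll measure the grip, button, pointer and clip numerically.

```bash
cat >> h.py <<'E'
U=np.array([np.cos(np.radians(84.8)),np.sin(np.radians(84.8)),0]);V=np.array([U[1],-U[0],0])
def gap(tag):
    out={}
    for n,f in(('top','t'),('scene','s')):
        im=cv2.imread(f'pics/{f}{tag}.png');h=cv2.cvtColor(im,cv2.COLOR_BGR2HSV)
        c=imaging.camera_model(n)
        box=cv2.projectPoints(np.array([[.5344,-.2239,.1635]]),cv2.Rodrigues(np.array(c['R']))[0],np.array(c['t'],float),np.array(c['mtx'],float),np.array(c['D'],float))[0][0,0]
        red=((h[...,0]<6)|(h[...,0]>174))&(h[...,1]>150)&(h[...,2]>80)
        yel=(abs(h[...,0].astype(int)-25)<6)&(h[...,1]>130)&(h[...,2]>110)
        Y,X=np.mgrid[:480,:640]
        m=red&(abs(X-box[0])<8)&(abs(Y-box[1])<8)
        y=yel&(abs(X-box[0])<60)&(abs(Y-box[1])<30)
        for k,q in(('red',m),('yel',y)):
            v,u=np.nonzero(q);
            if len(u): print(f,k,len(u),u.min(),u.max(),v.min(),v.max(),u.mean().round(2),v.mean().round(2)); out[f+k]=np.array([world(n,f+tag,a,b,.163) for a,b in zip(u,v)])
        if f+'yel' in out and f+'red' in out:
            r,yl=out[f+'red']@U,out[f+'yel']@U
            print(' clip-pointer along boom: mean',(r.mean()-yl.mean()).round(4),'mid',((r.max()+r.min()-yl.max()-yl.min())/2).round(4))
E
python3 - <<'E'
from h import *
gap('0');gap('4')
for u,v in((349.2,181.7),(347,177)): print(world('scene','s4',u,v))
p,d=cv2.imread('pics/s4.png'),np.load('pics/s4.npy')
W=np.array([world('scene','s4',u,v) for v in range(165,192) for u in range(334,358)])
c=np.array([p[v,u] for v in range(165,192) for u in range(334,358)])
k=(abs(W[:,1]+.124)<.025)&(abs(W[:,0]-.565)<.03)&(W[:,2]>.15)
red=k&(c[:,2]>120)&(c[:,1]<70)
blk=k&(c.max(1)<60)
for n,m in(('red',red),('blk',blk)): print(n,m.sum(),np.percentile(W[m],[5,50,95],axis=0).round(4).tolist(),np.percentile(W[m]@U,[3,97]),np.percentile(W[m]@V,[3,97]))
print(np.array([.569,-.124,0])@U)
E
```

```text
t red 24 439 442 205 212 440.88 208.46
t yel 16 489 490 195 205 489.69 199.06
 clip-pointer along boom: mean 0.0939 mid 0.0941
s red 28 386 392 172 180 389.25 175.18
s yel 20 408 415 155 159 410.9 156.8
 clip-pointer along boom: mean 0.0952 mid 0.0956
t red 10 440 441 205 212 440.7 208.9
t yel 8 489 490 195 199 489.62 196.62
 clip-pointer along boom: mean 0.094 mid 0.0941
s red 9 389 391 173 180 390.11 175.67
[ 0.5521284  -0.11987996  0.18119603]
[ 0.55662439 -0.11769863  0.19155839]
red 30 [[0.5551, -0.1198, 0.1674], [0.5568, -0.1145, 0.1837], [0.5593, -0.113, 0.1929]] [-0.06977941 -0.06193589] [0.56317746 0.56744154]
blk 226 [[0.5614, -0.136, 0.1553], [0.5689, -0.1122, 0.1867], [0.5825, -0.1096, 0.1974]] [-0.08554814 -0.05728767] [0.56944699 0.59108322]
-0.07191972729584344
```

```bash
python3 -m crank '[[[-0.0035,-0.0375,0],[0,0,0],0.6],[[-0.0035,-0.0375,0],[0,0,0],0.6],[[0,0,0],[0,0,0],0.6],[[0,0,-0.03],[0,0,0],0.6],[[0,0,-0.03],[0,0,0],0.6],[[0,0,-0.02],[0,0,0],0.6],[[0,0,-0.015],[0,0,0],0.6],[[0,0,-0.012],[0,0,0],0.6],[[0,0,0],[0,0,0],0.6]]'
python3 -m crank '[[[0,0,0],[0,0,0],-1],[[0,0,0],[0,0,0],-1],[[0,0,0],[0,0,0],-1],[[0,0,0],[0,0,0],-1],[[0,0,0],[0,0,0],-1],[[0,0,0],[0,0,0],-1],[[0,0,0],[0,0,0],-1],[[0,0,0],[0,0,0],-1],[[0,0,0],[0,0,0],-1]]'
```

```text
clock: 10.5
tool_pos: [0.5681, -0.123, 0.158]
orientation: [179.8, -0.0, -95.2]
force: [-0.1, -0.2, -0.0]
opening: 0.07
gripper_force: 0.0
clock: 11.4
tool_pos: [0.5746, -0.1235, 0.1601]
orientation: [-179.4, 0.0, -95.1]
force: [19.8, -4.5, -13.1]
opening: 0.0247
gripper_force: 30.0
```

```bash
python3 -m crank '[[[0.003,0,0],[0,0,0],-1],[[0.002,0,0],[0,0,0],-1],[[0,0,0],[0,0,0],-1]]'
```

```text
clock: 11.7
tool_pos: [0.5747, -0.1237, 0.1601]
orientation: [-179.9, -0.0, -95.2]
force: [2.5, -3.1, 2.1]
opening: 0.0248
gripper_force: 30.0
```

```bash
python3 -m crank '[[[0.0003,0.003,0],[0,0,0],-1],[[0.0005,0.006,0],[0,0,0],-1],[[0.0007,0.008,0],[0,0,0],-1],[[0.0007,0.008,0],[0,0,0],-1],[[0.0007,0.008,0],[0,0,0],-1],[[0.0007,0.008,0],[0,0,0],-1],[[0.0007,0.008,0],[0,0,0],-1],[[0.0007,0.008,0],[0,0,0],-1],[[0.0007,0.008,0],[0,0,0],-1],[[0.0007,0.008,0],[0,0,0],-1],[[0.0005,0.006,0],[0,0,0],-1],[[0.0003,0.003,0],[0,0,0],-1]]'
python3 - <<'E'
from h import *
snap('scene','s5');snap('top','t5');gap('5')
E
```

```text
clock: 12.9
tool_pos: [0.5828, -0.0417, 0.1601]
orientation: [-179.8, -0.0, -95.1]
force: [7.9, -6.3, -2.0]
opening: 0.0246
gripper_force: 30.0
t red 13 440 442 205 211 440.69 208.38
t yel 9 446 447 192 201 446.78 195.11
 clip-pointer along boom: mean 0.011 mid 0.01
s red 17 387 391 173 179 389.41 175.12
```

```bash
python3 -m crank '[[[0.0015,0.004,0],[0,0,0],-1],[[0.001,0.003,0],[0,0,0],-1],[[0.0006,0.0025,0],[0,0,0],-1],[[0,0,0],[0,0,0],-1],[[0,0,0],[0,0,0],-1],[[0,0,0],[0,0,0],-1]]'
python3 - <<'E'
from h import *
a,_=snap('scene','s6');b,_=snap('top','t6');gap('6')
R=lambda im,x,y,w,h,k:cv2.resize(im[y:y+h,x:x+w],None,fx=k,fy=k,interpolation=cv2.INTER_CUBIC)
cv2.imwrite('pics/G.png',np.hstack([R(b,420,185,40,56,10),R(a,370,150,40,56,10)]))
E
```

```text
clock: 13.6
tool_pos: [0.5837, -0.0328, 0.1601]
orientation: [180.0, -0.1, -95.2]
force: [0.2, -3.8, 4.1]
opening: 0.0243
gripper_force: 30.0
t red 13 440 441 205 211 440.54 208.23
t yel 6 442 443 191 193 442.5 192.0
 clip-pointer along boom: mean 0.0029 mid 0.003
s red 20 387 391 172 180 389.45 175.3
```

View pics/G.png

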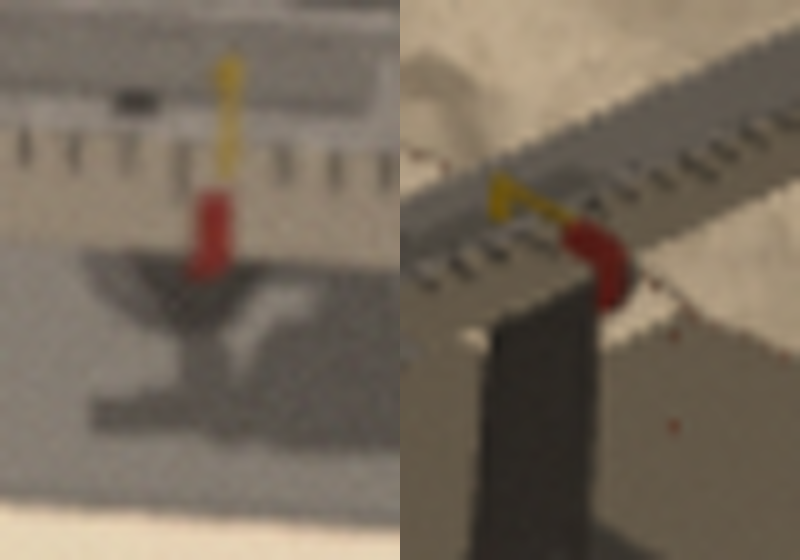

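Top crop: the pointer tip is at about (228,172) and the clip head's centre at about (215,205). With ticks about 51 px apart, roughly 2.3 mm is still to go. I'll move most of that and measure at sub-pixel level.

```bash
python3 -m crank '[[[0.0001,0.001,0],[0,0,0],-1],[[0.0001,0.001,0],[0,0,0],-1],[[0,0,0],[0,0,0],-1],[[0,0,0],[0,0,0],-1],[[0,0,0],[0,0,0],-1]]'
python3 - <<'E'
from h import *
for i in range(6):
    a,da=snap('scene',f's7{i}');b,db=snap('top',f't7{i}')
A=np.mean([cv2.imread(f'pics/s7{i}.png').astype(float) for i in range(6)],0);B=np.mean([cv2.imread(f'pics/t7{i}.png').astype(float) for i in range(6)],0)
for i in (0,):
  for f,im in(('t',B),('s',A)): np.save(f'pics/avg{f}.npy',im)
red=lambda im:np.clip(im[...,2]-im[...,1]-25,0,None); yel=lambda im:np.clip(np.minimum(im[...,1],im[...,2])-im[...,0]-45,0,None)
for v in range(190,214):
    u=np.arange(433,452);r=red(B)[v,433:452];y=yel(B)[v,433:452]*(r<25)
    print(v,'red',r.sum().round(),(r@u/max(r.sum(),1)).round(2),'yel',y.sum().round(),(y@u/max(y.sum(),1)).round(2))
D=np.median([np.load(f'pics/t7{i}.npy') for i in range(6)],0)
np.save('pics/t7m.npy',D)
for v in(192,195,198,201,203,205,207,209):print(v,[world('top','t7m',u,v).round(4).tolist() for u in(440,442)])
R=lambda im,x,y,w,h,k:cv2.resize(im[y:y+h,x:x+w],None,fx=k,fy=k,interpolation=cv2.INTER_CUBIC)
cv2.imwrite('pics/H.png',np.clip(np.vstack([np.hstack([R(B,428,185,25,28,16),R(A,375,160,25,28,16)]),]),0,255).astype(np.uint8))
o=ctrl.get_obs();print(o['tool_pos'],o['force'],o['clock'])
E
```

```text
clock: 14.2
tool_pos: [0.5839, -0.0309, 0.1601]
orientation: [180.0, -0.1, -95.2]
force: [0.1, -6.2, 4.0]
opening: 0.0245
gripper_force: 30.0
190 red 0.0 0.0 yel 0.0 0.0
191 red 0.0 0.0 yel 13.0 441.56
192 red 0.0 0.0 yel 20.0 441.45
193 red 0.0 0.0 yel 4.0 441.0
194 red 0.0 0.0 yel 0.0 0.0
195 red 0.0 0.0 yel 0.0 0.0
196 red 0.0 0.0 yel 0.0 0.0
197 red 0.0 0.0 yel 0.0 0.0
198 red 0.0 0.0 yel 1.0 294.0
199 red 0.0 0.0 yel 1.0 441.0
200 red 0.0 0.0 yel 5.0 441.0
201 red 0.0 0.0 yel 4.0 441.0
202 red 0.0 0.0 yel 0.0 0.0
203 red 1.0 441.0 yel 0.0 0.0
204 red 60.0 441.05 yel 0.0 0.0
205 red 118.0 441.04 yel 0.0 0.0
206 red 138.0 440.98 yel 0.0 0.0
207 red 144.0 440.98 yel 0.0 0.0
208 red 147.0 441.01 yel 0.0 0.0
209 red 143.0 440.93 yel 0.0 0.0
210 red 136.0 440.78 yel 0.0 0.0
211 red 123.0 440.51 yel 0.0 0.0
212 red 47.0 440.05 yel 0.0 0.0
213 red 0.0 0.0 yel 0.0 0.0
192 [[0.5639, -0.2231, 0.1565], [0.5619, -0.2253, 0.1643]]
195 [[0.5588, -0.2234, 0.1528], [0.5585, -0.2271, 0.1536]]
198 [[0.5511, -0.2214, 0.1609], [0.551, -0.2252, 0.161]]
201 [[0.5451, -0.2209, 0.1617], [0.5449, -0.2246, 0.1622]]
203 [[0.5412, -0.2207, 0.1614], [0.5411, -0.2245, 0.1615]]
205 [[0.5364, -0.2196, 0.1658], [0.5364, -0.2234, 0.1657]]
207 [[0.5327, -0.2194, 0.1652], [0.5326, -0.2232, 0.1653]]
209 [[0.5288, -0.2191, 0.1656], [0.5287, -0.2229, 0.1655]]
[ 0.58391285 -0.0308543   0.16010799] [-1.66546048 -5.69918906  4.00884322] 14.8
```

View pics/H.png

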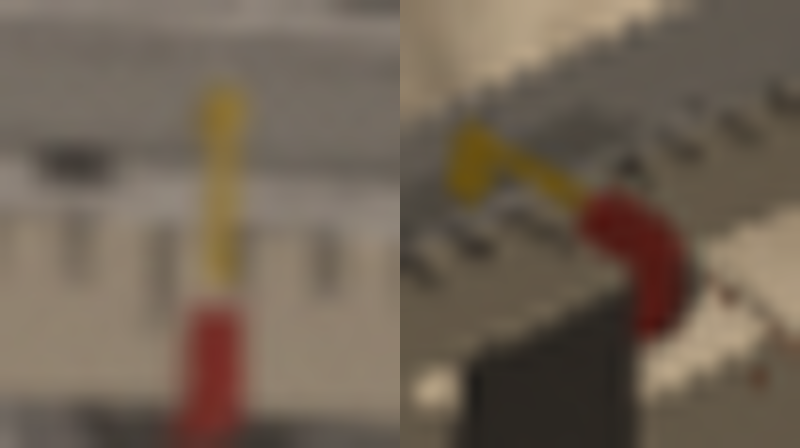

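```bash
python3 - <<'E'
from h import *
for ang in(84.3,84.8,85.2):
    U=np.array([np.cos(np.radians(ang)),np.sin(np.radians(ang)),0])
    for z in(.161,.163):
        p=world('top','t7m',441.45,200,z);c=world('top','t7m',441.0,207,.1655);print(ang,z,((c-p)@U*1e3).round(2),end=' | ')
        # scene: pointer arm midpoint & tip px, clip head centre
        p=world('scene','t7m',375+565/16-25-.5,160+185/16-.5,z);c=world('scene','t7m',375+(615-400)/16-.5,160+218/16-.5,.1655);print(((c-p)@U*1e3).round(2))
E
```

```text
84.3 0.161 1.19 | 6.29
84.3 0.163 0.83 | 3.86
84.8 0.161 1.31 | 6.43
84.8 0.163 0.95 | 3.97
85.2 0.161 1.42 | 6.54
85.2 0.163 1.05 | 4.07
```

The averaged close-up shows the pointer tip about 0.5 px (roughly 1 mm) short of the clip's middle. I'll draw out 1 mm more and check the basket numerically.

```bash
python3 -m crank '[[[0.0001,0.0011,0],[0,0,0],-1],[[0,0,0],[0,0,0],-1],[[0,0,0],[0,0,0],-1],[[0,0,0],[0,0,0],-1],[[0,0,0],[0,0,0],-1],[[0,0,0],[0,0,0],-1]]'
python3 - <<'E'
from h import *
a,_=snap('scene','s8');b,_=snap('top','t8')
h=cv2.cvtColor(a,cv2.COLOR_BGR2HSV);m=(abs(h[...,0].astype(int)-8)<6)&(h[...,1]>180)&(h[...,2]>110)
n,l,st,c=cv2.connectedComponentsWithStats(m.astype(np.uint8))
for i in range(1,n):
    if st[i,4]>25: print(c[i].round(),st[i,4],world('scene','s8',*c[i]).round(3))
r=np.clip(b[...,2].astype(float)-b[...,1]-25,0,None)[204:211,433:452];print('clip u',(r.sum(0)@np.arange(433,452)/r.sum()))
print(ctrl.get_obs()['tool_pos'])
E
```

```text
clock: 15.4
tool_pos: [0.584, -0.0298, 0.1601]
orientation: [180.0, -0.1, -95.2]
force: [-1.0, -5.6, 4.5]
opening: 0.0246
gripper_force: 30.0
[200. 217.] 60 [0.823 0.086 0.058]
[280. 221.] 87 [0.577 0.051 0.155]
[258. 226.] 109 [ 0.721 -0.     0.043]
[425. 286.] 88 [ 0.35  -0.14   0.007]
[290. 301.] 132 [0.428 0.158 0.112]
[333. 321.] 146 [0.341 0.14  0.113]
clip u 440.9608938547486
[ 0.58402265 -0.02975327  0.16010315]
```

```bash
python3 -c "
from plant import close_job
print(close_job())"
```

```text
the job is handed in; nothing more can be done
None
```

The basket hangs on the boom's hook over the drip tray, and the arm still holds the grip with the boom drawn out. The last measurement put the pointer about 1 mm short of the clip, and I drew the boom out that last 1 mm without measuring the pointer again; the clip did not move, and I handed the job in at about 15.5 s.

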